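# Open the glass crate's gate and hold it for unloading

### The job

The slatted glass crate has a self-closing gate shut by two catches. First pinch the two ears of the slide bolt on the crate's top edge and draw it fully back, so that it stays back when you let go; then squeeze the grip on the gate's top rail to withdraw its spring latch and, keeping it squeezed, swing the gate out past the stiff point of its hinge check until it stands about square to the crate's front. Finish there still gripping the squeezed grip, holding the gate wide for a colleague; leave the panes in their grooves and the jars and tools round the crate where they are.

Things in the scene. Friction and masses are not known exactly. Their poses are not given: they have to be found in the camera images.
- crate: Slatted light-wood glass crate, 180 (x) x 330 (y) x 150 mm high, fixed. Origin: centre of its underside; +x to its back, +y to its left seen from the front. Its 16 mm thick front lies at x = -82: a fixed boarded part, y = -165 to -36, with the slide bolt on top, then the gate, y = -30 to +133. Walls rise to z = 150; for 65 mm behind the front, nothing else but the hinge check stands above 100.
- slide_bolt (a joint): Catch 1, steel slide bolt: m drawn back along the crate's -y. 0: shot into the gate's staple; 0.025: fully back (stop). Spring teeth lock it at both ends; pinching each ear 4 mm or more frees it, then it slides with 1 to 2 N. Let go at 0.025 it locks there; it is clear of the gate beyond 0.018.
- ears_mid (a point): Midpoint between the slide bolt's two dark ears; moves with it; axes as the crate's. Ears: upright plates 26 mm long (y), 32 high (16 above and below this point; z = 170 here), facing each other along x: 44 mm over their outsides free, 30 fully pinched (7 mm each, 6 to 11 N each). Track and board below are at most 24 mm wide: fingers may reach down outside them.
- gate (a joint): Gate angle, rad: 0 shut; its right-hand end swings out to the crate's front (clockwise from above); 1.57 is square to the front, stop at 1.75. A spring closes it (1 to 2 N at the grip). The hinge check, a spring roller, resists from 0.5 to 0.75 (about 6 N at the grip); past 1.0 the gate is over it and, if let go there, swings back only to rest against it at about 1.0.
- gate_hinge (a point): Point on the gate's vertical hinge line, at the gate's left end, 168 mm above the table; axes turn with the gate (parallel to the crate's when shut).
- grip_mid (a point): Point between the two plates of the squeeze grip, 128 mm from the hinge line along the gate's -y, in the gate's middle plane, 18 mm over its top rail (z = 168). Axes as the gate's: x is its normal, toward its back; parallel to the crate's when shut. Midway between the plates when fully squeezed.
- trigger: Catch 2's trigger: the moving front plate of the squeeze grip, dark, 44 mm long, z = 153 to 184; its like, fixed to the gate, stands behind it. 44 mm over both plates' outsides when free, 32 when fully squeezed (the rear plate's outside lies 16 mm behind the gate's middle plane); it takes 8 N rising to about 15 N. The gate's rail below is 16 mm thick. Origin: on the gate's middle plane at table height.
- latch_bolt (a joint): Spring latch at the gate's right-hand end: m drawn into the gate, as far as the trigger is pressed in. 0: shot into the crate; clear of the crate from 0.008 on; 0.012: grip fully squeezed. It springs out again when the grip is let go.
- pane_1: Clear glass pane, 85 x 4 x 96 mm, loose, upright in a groove of the crate, along the crate's x. Origin: middle of its lower edge.
- pane_2: The same, 104 mm high, in the middle groove.
- pane_3: The same, 90 mm high, nearest the hinge side.
- jar_white_4: Lidded jar, 50 mm across, 80 high, loose, inside the crate's right-hand compartment. Origin: centre of its underside.
- jar_white_3: Lidded jar, 63 mm across, 72 high, loose, right of the crate. Origin: centre of its underside.
- muller: Pale glass muller with a knob, 60 mm across, 81 high, loose, right of the crate toward the robot. Origin: centre of its underside.
- bottle_yellow: Small bottle with a tall cap, 34 mm across, 94 high, loose, left of the crate. Origin: centre of its underside.

How it is judged:
On the way, in this order (a step that is already met when the one before it is completed fails the run):
1. the slide bolt is drawn fully back while the gate is shut (value of joint slide_bolt above 0.02 m and value of joint gate below 0.1 rad), for 0.2 s.
2. the squeeze grip is squeezed between the fingers on the shut gate, the slide bolt staying back (value of joint slide_bolt above 0.02 m and value of joint latch_bolt above 0.007 m and contact force between the fingers and trigger above 3 N and value of joint gate below 0.2 rad), for 0.2 s.
3. the gate is swung past its check by the squeezed grip (value of joint slide_bolt above 0.02 m and value of joint latch_bolt above 0.006 m and contact force between the fingers and trigger above 3 N and value of joint gate above 1.2 rad), for 0.2 s.
At the end, for the whole second after the job is handed in: The gate is held still at 1.35 rad or more, its grip still squeezed (latch in by 6 mm or more) between the fingers (over 3 N); the slide bolt is back by 20 mm or more; panes are within 15 mm and jars, bottle and muller within 30 mm of where they stood (value of joint gate above 1.35 rad and velocity of joint gate between -0.1 and 0.1 rad/s and value of joint slide_bolt above 0.02 m and value of joint latch_bolt above 0.006 m and contact force between the fingers and trigger above 3 N and distance of each of pane_1, pane_2, pane_3 from where it was at the start of the episode below 0.015 m and distance of each of jar_white_4, jar_white_3, muller, bottle_yellow from where it was at the start of the episode below 0.03 m); the arm keeps its last pose, push and grip.
It fails at once if a pane is touched by the robot or shifted by more than 15 mm (contact force between any of the arm, the fingers and pane_1 above 1 N or distance of any of pane_1, pane_2, pane_3 from where it was at the start of the episode above 0.015 m or contact force between any of the arm, the fingers and pane_2 above 1 N or contact force between any of the arm, the fingers and pane_3 above 1 N).
It fails at once if a jar, the bottle or the muller is shifted by more than 30 mm or tipped over (distance of any of jar_white_4, jar_white_3, muller, bottle_yellow from where it was at the start of the episode above 0.03 m or angle between any of jar_white_4, jar_white_3, muller, bottle_yellow's own z axis and vertical above 0.5 rad).
It also fails if it takes over 48 s, if anything falls off the work surface, if the arm or the gripper's body presses on something with over 40 N, if the wrist force passes 120 N, or if a joint passes its speed limit or range.

### The arm

A 6-joint arm with a two-finger parallel gripper is mounted at the origin on a cart in front of the work surface, level with it; the furniture and walls round the work are solid. World frame = base frame: x ahead of the robot, y to its left, z up, the work surface at z = 0. Lengths are in m, angles in rad, forces in N, time in s.
With the tool pointing down it reaches from about 0.375 to 0.925 m from the base axis. Payload 5.7 kg.
Tool frame: the origin (TCP) lies midway between the tips of the shut fingers; the grasp point (between the pads) lies 19 mm behind it; z points along the fingers, y is the line along which they close (so a half turn about z gives the same grasp; the last joint's range is limited). The gripper opens to 88 mm and grips with 3 to 60 N. Pads are 20 mm wide; open, the fingers measure 115 mm over their backs; the gripper's body (75 mm by 178 mm) begins 61 mm behind the grasp point.
Start: joints at [-1.345, 0.359, 1.51, -0, 1.272, -0.115], TCP at [0.201, -0.565, 0.223] pointing down, gripper open.
Joint ranges: [-2.97, 2.97], [-1.01, 2.36], [0.21, 2.38], [-0.96, 4.11], [0.2, 2.71], [-2.98, 2.98]. Speed limits (rad/s): [2.39, 2.39, 3.14, 3.14, 3.14, 3.14].

### API

Orientations are given as a unit quaternion [x, y, z, w].
In Python, from bench import move_ptp, servo_line, goto_joints, move_gripper, sleep, inverse_kinematics, capture, PlanningError, close_job, spot_in, silhouettes, current_clock, current_joint_pos, current_qvel, current_joint_torque, current_position, current_orientation, current_force, current_torque, current_finger_gap, current_grip_force gives the robot as it stands. Calls block until the motion is done:
- move_ptp(position, orientation): joint-space move of the TCP to a pose.
- servo_line(position, orientation=None, rate=0.15, contact_N=None): straight line of the TCP; orientation=None keeps the orientation; rate is the mean speed in m/s. With contact_N (N) it stops when the force on the tool has changed by that much, and returns True; else False.
- goto_joints(angles): joint-space move.
- move_gripper(opening): finger opening in m; the grip force is fixed at half the most; returns when the fingers have stopped.
- sleep(seconds).
- inverse_kinematics(position, orientation): joint angles nearest the present ones, or None.
- capture(name): name is "side" or "top" or "wrist"; returns a dict with "image" (420x560x3 uint8, blue, green, red), "range_z" (420x560 float32, m along the optical axis (not along the pixel's ray), 0 where there is no reading), "intrinsics" (3x3 intrinsics, pixels), "R" (3x3) and "t" (3): a world point X has camera coordinates R X + t. Camera axes: x right, y down, z forward; pixel columns grow to the right and rows downward; lengths in m; the calibration is good to about 2 mm. The wrist camera is an equidistant fisheye: a pixel r from the principal point sees the ray r / f radians off the axis. A picture is of the moment at which its call begins.
A pose or a line that the arm cannot do raises PlanningError and nothing moves.
- close_job(): hands the job in; it is judged then, once.
Trained networks look in the newest picture that a camera, given by its name, has taken for a name from the list of things; names that differ only in an ending like _2 or _b are one class to them, and where a whole thing is asked for, a point or a joint stands for the part that bears it (a point fixed in the world has none). Each returns a list of dicts, best first, with "conf" (0 to 1); they miss things now and then, are a little off and sometimes report something else, mostly with a low value. They report only what shows in the picture. A call takes as long as a camera call.
- spot_in(camera, query): "xy" ([column, row] in pixels, amid what is visible of it).
- silhouettes(camera, query): "region" (420x560 bool, what is visible of it) and "xy" ([column, row] in pixels, amid what is visible of it).
Readings, each from a call of its own:
- current_clock(): time.
- current_joint_pos(): joint angles.
- current_qvel(): joint speeds.
- current_joint_torque(): joint torques, N m.
- current_position(): TCP position.
- current_orientation(): TCP orientation.
- current_force(): force on the tool from outside, world axes, zero at the start.
- current_torque(): the same for the moment, N m.
- current_finger_gap(): finger opening in m.
- current_grip_force(): force on a finger pad.
Only numpy, scipy, OpenCV 4.12 (cv2) and the standard library are available. Lean on these libraries where they do the work, as an engineer would, in place of code of your own. Each camera call takes 0.05 s, during which the arm holds its last target. There are 200 camera calls.

## Working session

There is one attempt and no reset: what is moved stays moved. The work goes in short steps, each a Python script; the robot and the scene stay as the last script left them, time stands still between calls to the robot, and variables do not carry over. Pictures are saved under pics/ and viewed, at most 10 in all, crops included, and the job is handed in when it is done.

```bash
mkdir -p pics
cat > h.py <<'E'
import numpy as np, cv2
from bench import *
def world(c,uv,z=None):
    K,R,t=c["intrinsics"],c["R"],c["t"]; u,v=uv
    ray=np.array([(u-K[0,2])/K[0,0],(v-K[1,2])/K[1,1],1.])
    if z is None:
        p=c["range_z"][int(round(v)),int(round(u))]*ray
        return R.T@(p-t)
    o=-R.T@t; d=R.T@ray
    return o+d*(z-o[2])/d[2]
def cloud(c,mask=None):
    K,R,t=c["intrinsics"],c["R"],c["t"]; Z=c["range_z"]
    m=(Z>0) if mask is None else (Z>0)&mask
    v,u=np.nonzero(m); z=Z[m]
    P=np.c_[(u-K[0,2])/K[0,0]*z,(v-K[1,2])/K[1,1]*z,z]
    return (P-t)@R
E
python3 - <<'E'
from h import *
ims=[]
for n in ("top","side"):
    c=capture(n); cv2.imwrite(f"pics/{n}.png",c["image"])
    print(n,"cam",-c["R"].T@c["t"])
    for q in ("crate","slide_bolt","trigger","ears_mid","grip_mid","jar_white_3","muller","bottle_yellow","jar_white_4","pane_1"):
        for s in silhouettes(n,q)[:3]:
            if s["conf"]<.3: continue
            P=cloud(c,s["region"])
            print(q,round(s["conf"],2),np.round(s["xy"]),np.round(np.median(P,0),3) if len(P) else None, np.round(P.min(0),3) if len(P) else '',np.round(P.max(0),3) if len(P) else '')
E
```

```text
top cam [0.40797572 0.01403773 1.05220159]
crate 0.84 [267. 181.] [0.616 0.052 0.058] [ 0.46  -0.148 -0.004] [0.797 0.262 0.19 ]
slide_bolt 0.75 [286. 218.] [0.503 0.008 0.174] [ 0.473 -0.018  0.   ] [0.542 0.057 0.19 ]
trigger 0.57 [243. 213.] [0.516 0.104 0.173] [ 0.502  0.08  -0.003] [0.546 0.139 0.187]
ears_mid 0.52 [288. 217.] [0.503 0.006 0.177] [ 0.475 -0.015  0.015] [0.534 0.057 0.19 ]
grip_mid 0.66 [231. 199.] [0.549 0.127 0.152] [ 0.502  0.055 -0.003] [0.614 0.225 0.189]
grip_mid 0.46 [288. 217.] [0.503 0.006 0.175] [ 0.475 -0.018  0.012] [0.544 0.057 0.19 ]
jar_white_3 0.91 [308. 187.] [ 0.592 -0.043  0.092] [ 0.572 -0.07   0.013] [ 0.62  -0.019  0.098]
jar_white_3 0.64 [401. 226.] [ 0.495 -0.271  0.071] [ 0.465 -0.309 -0.002] [ 0.532 -0.246  0.077]
jar_white_3 0.33 [266. 166.] [0.644 0.054 0.079] [0.606 0.039 0.011] [0.68  0.071 0.114]
muller 0.8 [385. 269.] [ 0.399 -0.232  0.027] [ 0.371 -0.268  0.001] [ 0.426 -0.212  0.085]
bottle_yellow 0.8 [171. 180.] [0.609 0.277 0.058] [0.588 0.235 0.001] [0.634 0.294 0.152]
jar_white_4 0.91 [308. 187.] [ 0.592 -0.043  0.092] [ 0.57
[... 1283 characters left out ...]
.231  0.025] [ 0.364 -0.326 -0.004] [ 0.432 -0.212  0.082]
bottle_yellow 0.57 [160. 282.] [0.6   0.289 0.05 ] [ 0.592  0.255 -0.003] [0.655 0.302 0.097]
bottle_yellow 0.42 [364. 180.] [ 0.484 -0.263  0.061] [ 0.459 -0.323 -0.002] [ 0.523 -0.245  0.075]
jar_white_4 0.93 [360. 182.] [ 0.484 -0.263  0.06 ] [ 0.459 -0.318 -0.003] [ 0.545 -0.245  0.075]
jar_white_4 0.83 [271. 201.] [ 0.588 -0.034  0.089] [ 0.515 -0.11   0.022] [0.646 0.032 0.186]
pane_1 0.82 [211. 218.] [0.657 0.094 0.088] [0.617 0.075 0.02 ] [0.698 0.111 0.12 ]
pane_1 0.73 [290. 208.] [0.495 0.008 0.175] [ 0.468 -0.115  0.019] [0.591 0.071 0.188]
pane_1 0.63 [226. 210.] [0.64  0.057 0.078] [0.601 0.04  0.013] [0.679 0.073 0.112]
```

Run:
```python
from h import *
c=capture("top"); im=c["image"]
cr=im[110:290,140:430]; cv2.imwrite("pics/top_crop.png",cv2.resize(cr,None,fx=2.7,fy=2.7,interpolation=cv2.INTER_CUBIC))
for n in ("top","side"):
    c=capture(n); P=cloud(c)
    m=(P[:,0]>.42)&(P[:,0]<.85)&(P[:,1]>-.2)&(P[:,1]<.27)
    Q=P[m&(P[:,2]>.142)&(P[:,2]<.158)]
    r=cv2.minAreaRect(Q[:,:2].astype(np.float32)); print(n,len(Q),r)
    for lo,hi in((.142,.158),(.165,.2)):
        S=P[m&(P[:,2]>lo)&(P[:,2]<hi)]
        img=np.full((450,450,3),255,np.uint8)
        for x,y,z in S:
            cv2.circle(img,(int((.27-y)*900),int((.88-x)*900)),1,(0,0,0),-1)
        np.save(f"pics/{n}_{hi}.npy",S)
    print(len(S),cv2.minAreaRect(S[:,:2].astype(np.float32)))
```

```text
top 2485 ((0.6845061779022217, 0.017772436141967773), (0.3309965431690216, 0.389309823513031), 67.5478744506836)
850 ((0.7008724808692932, 0.03787843883037567), (0.24626600742340088, 0.4042590260505676), 67.02457427978516)
side 2417 ((0.6526786684989929, 0.06497010588645935), (0.40998491644859314, 0.39275869727134705), 89.97346496582031)
1039 ((0.7192140221595764, 0.10963721573352814), (0.39539608359336853, 0.3945382535457611), 67.41661071777344)
```

View pics/top_crop.png

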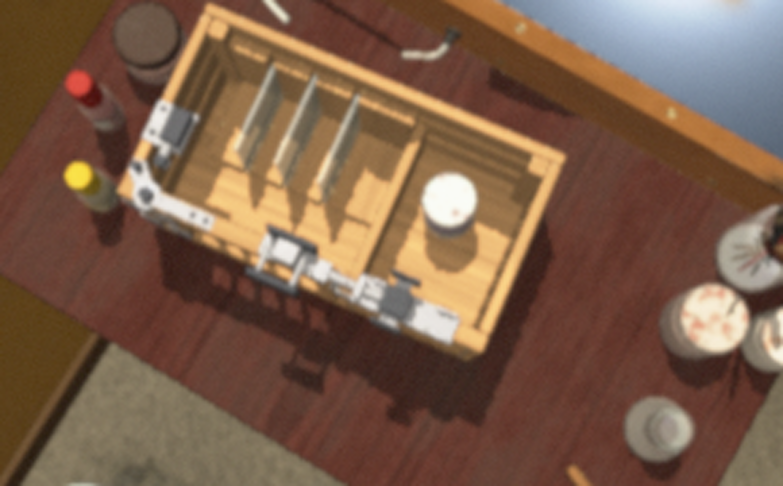

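Run:
```python
from h import *
c=capture("top")
f=lambda p:(p[0]/2.7+140,p[1]/2.7+110)
W=np.array([world(c,f(p),.15)[:2] for p in [(210,8),(562,158),(478,355),(120,190)]])
M=np.array([[90,165],[90,-165],[-90,-165],[-90,165]])/1e3
print(W.round(3)); cen=W.mean(0); A=(W-cen).T@M; th=np.arctan2(A[1,0]-A[0,1],A[0,0]+A[1,1])
R=np.array([[np.cos(th),-np.sin(th)],[np.sin(th),np.cos(th)]])
print(cen,th,np.degrees(th),((W-cen)-M@R.T).round(4))
for n in("top","side"):
    P=np.load(f"pics/{n}_0.2.npy"); L=(P[:,:2]-cen)@R
    for nm,y0,y1 in(("ears",-.125,-.05),("grip",-.025,.035)):
        # z>.178 points -> ears/plates tops
        m=(L[:,1]>y0)&(L[:,1]<y1)&(abs(L[:,0]+.082)<.05)&(P[:,2]>.176)&(P[:,2]<.195)
        l=L[m]; fr=l[l[:,0]<-.082-.008]; bk=l[l[:,0]>-.082+.006]
        for k,g in(("front",fr),("back",bk)):
            if len(g): print(n,nm,k,len(g),np.percentile(g,[3,50,97],0).round(4).tolist(),P[m][:,2].max())
```

```text
[[ 0.746  0.163]
 [ 0.62  -0.134]
 [ 0.455 -0.065]
 [ 0.588  0.232]]
[0.60231739 0.04913446] -0.4093066338971363 -23.45154264901223 [[-0.0044 -0.0015]
 [ 0.0007  0.0038]
 [ 0.0014  0.0017]
 [ 0.0024 -0.0039]]
top ears front 24 [[-0.101, -0.0944], [-0.0995, -0.0821], [-0.0975, -0.072]] 0.18995792962523195
top ears back 64 [[-0.0757, -0.0942], [-0.0691, -0.0834], [-0.0559, -0.072]] 0.18995792962523195
top grip front 58 [[-0.1069, -0.0065], [-0.1044, 0.0125], [-0.1013, 0.0331]] 0.18815308603649203
top grip back 75 [[-0.0745, -0.0064], [-0.0675, 0.013], [-0.0633, 0.0329]] 0.18815308603649203
side ears front 51 [[-0.1049, -0.097], [-0.1028, -0.0844], [-0.0912, -0.0723]] 0.18882129611498766
side ears back 51 [[-0.0755, -0.0965], [-0.0623, -0.0847], [-0.0588, -0.0734]] 0.18882129611498766
side grip front 86 [[-0.112, -0.0086], [-0.1089, 0.0118], [-0.1049, 0.0329]] 0.18752676813036373
side grip back 77 [[-0.0739, -0.0066], [-0.071, 0.0126], [-0.0675, 0.0331]] 0.18752676813036373
```

```bash
cat >> h.py <<'E'
from scipy.spatial.transform import Rotation as Ro
CEN=np.array([.6023,.0491]); TH=-.4093
def c2w(x,y):
    c,s=np.cos(TH),np.sin(TH); return np.array([CEN[0]+c*x-s*y, CEN[1]+s*x+c*y])
def ori(yaw,sg=1):  # tool down, y axis along (cos yaw, sin yaw)*sg
    y=sg*np.array([np.cos(yaw),np.sin(yaw),0]); z=np.array([0,0,-1.])
    return Ro.from_matrix(np.c_[np.cross(y,z),y,z]).as_quat()
def wpix(c,X):
    p=c["R"]@X+c["t"]; K=c["intrinsics"]; r=np.hypot(p[0],p[1]); a=np.arctan2(r,p[2])
    return np.array([K[0,2]+K[0,0]*a*p[0]/r, K[1,2]+K[1,1]*a*p[1]/r])
def wray(c,uv,z):
    K,R,t=c["intrinsics"],c["R"],c["t"]; d=np.array([(uv[0]-K[0,2])/K[0,0],(uv[1]-K[1,2])/K[1,1]]); a=np.hypot(*d)
    ray=np.r_[np.sin(a)*d/a,np.cos(a)]; o=-R.T@t; w=R.T@ray; return o+w*(z-o[2])/w[2]
E
python3 - <<'E'
from h import *
print(current_orientation(), world)
c=capture("top"); f=lambda p:(p[0]/2.7+140,p[1]/2.7+110)
h=world(c,f((145,190)),.17)[:2]-CEN; print("hinge crate",np.cos(TH)*h[0]+np.sin(TH)*h[1],-np.sin(TH)*h[0]+np.cos(TH)*h[1])
for sg in(1,-1):
    for nm,(x,y),a in(("ears",(-.082,-.084),0),("grip",(-.082,.0125),0),("end",(-.21,.14),1.57)):
        for z in(.151,.26):
            q=inverse_kinematics(np.r_[c2w(x,y),z],ori(TH-a,sg)); print(sg,nm,z,None if q is None else np.round(q,2))
E
```

```text
[ 9.85515866e-01  1.69583247e-01 -1.25699298e-05 -2.23374198e-05] <function world at 0x7f0772db80e0>
hinge crate -0.07962907531335056 0.1378465014371158
1 ears 0.151 [-0.13  0.29  1.82 -0.    1.03  0.28]
1 ears 0.26 [-0.13  0.17  1.68 -0.    1.29  0.28]
1 grip 0.151 [ 0.05  0.35  1.72 -0.    1.07  0.45]
1 grip 0.26 [ 0.05  0.24  1.59 -0.    1.31  0.45]
1 end 0.151 [ 0.38  0.34  1.74 -0.    1.06  2.36]
1 end 0.26 [ 0.38  0.23  1.6  -0.    1.31  2.36]
-1 ears 0.151 [-0.13  0.29  1.82 -0.    1.03 -2.86]
-1 ears 0.26 [-0.13  0.17  1.68 -0.    1.29 -2.86]
-1 grip 0.151 [ 0.05  0.35  1.72 -0.    1.07 -2.69]
-1 grip 0.26 [ 0.05  0.24  1.59 -0.    1.31 -2.69]
-1 end 0.151 [ 0.38  0.34  1.74 -0.    1.06 -0.78]
-1 end 0.26 [ 0.38  0.23  1.6  -0.    1.31 -0.78]
```

Run:
```python
from h import *
servo_line(np.r_[current_position()[:2],.32],rate=.3)
move_ptp(np.r_[c2w(-.082,-.05),.28],ori(TH))
c=capture("wrist"); im=c["image"].copy()
print(current_clock(),-c["R"].T@c["t"])
for x,y,z in[(-.104,-.084,.186),(-.06,-.084,.186),(-.082,-.084,.17),(-.066,.0125,.184),(-.11,.0125,.184),(-.09,-.165,.15),(-.082,.14,.168)]:
    u=wpix(c,np.r_[c2w(x,y),z]); cv2.circle(im,tuple(int(round(v)) for v in u),3,(0,0,255),1)
for q in("ears_mid","trigger","slide_bolt"):
    for s in silhouettes("wrist",q)[:2]: print(q,s["conf"],s["xy"])
cv2.imwrite("pics/w1.png",cv2.resize(im,(784,588)))
```

```text
4.275 [0.53514305 0.1009893  0.44289868]
ears_mid 0.97 [284.8, 243.2]
trigger 0.88 [253.1, 133.5]
trigger 0.57 [279.6, 238.8]
slide_bolt 0.8 [279.1, 238.4]
```

View pics/w1.png

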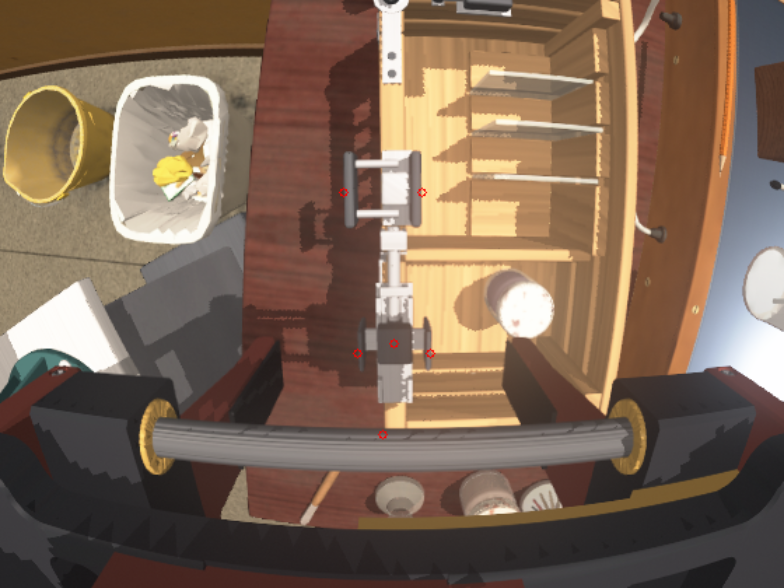

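Run:
```python
from h import *
o=ori(TH); y=-.0815
servo_line(np.r_[c2w(-.082,y),.28],o,rate=.2)
print(servo_line(np.r_[c2w(-.082,y),.151],rate=.1,contact_N=8),current_position())
f0=np.array(current_force())
e=np.array([np.cos(TH),np.sin(TH)]); n=np.array([-e[1],e[0]])
move_gripper(0.028)
d=np.array(current_force())-f0; print("gap",current_finger_gap(),"grip",current_grip_force(),"Fx,Fy,Fz crate",d[:2]@e,d[:2]@n,d[2])
c=capture("top"); cv2.imwrite("pics/pinch.png",cv2.resize(c["image"][150:290,200:400],(800,560)))
print(current_clock())
```

```text
False [0.49516767 0.00692129 0.15154465]
gap 0.029836126337501993 grip 29.962493777275085 Fx,Fy,Fz crate 5.24088060408632 -0.2576181060723961 -2.074078168135377
7.175
```

Run:
```python
from h import *
e=np.array([np.cos(TH),np.sin(TH)]); n=np.array([-e[1],e[0]])
f0=np.array(current_force()); p=np.array(current_position())
p1=p.copy(); p1[:2]-=n*.0265
print(servo_line(p1,rate=.03,contact_N=18))
q=np.array(current_position()); d=np.array(current_force())-f0
print("moved",(q-p)[:2]@n,"F",d[:2]@e,d[:2]@n,d[2],current_finger_gap())
sleep(.2); move_gripper(.07); sleep(.2)
q=np.array(current_position())
print(servo_line(np.r_[q[:2],.28],rate=.2))
servo_line(np.r_[c2w(-.088,-.03),.28],rate=.2)
c=capture("wrist"); im=c["image"].copy()
for x,y,z in[(-.104,-.107,.186),(-.06,-.107,.186),(-.066,.014,.184),(-.11,.014,.184),(-.082,.1415,.168)]:
    u=wpix(c,np.r_[c2w(x,y),z]); cv2.circle(im,tuple(int(round(v)) for v in u),3,(0,0,255),1)
cv2.imwrite("pics/w2.png",cv2.resize(im,(784,588)))
print(current_clock())
```

```text
False
moved -0.02515440623529853 F -0.39175417676843494 7.857158354158254 -1.8219863767693552 0.029475283666805147
False
10.775
```

View pics/w2.png

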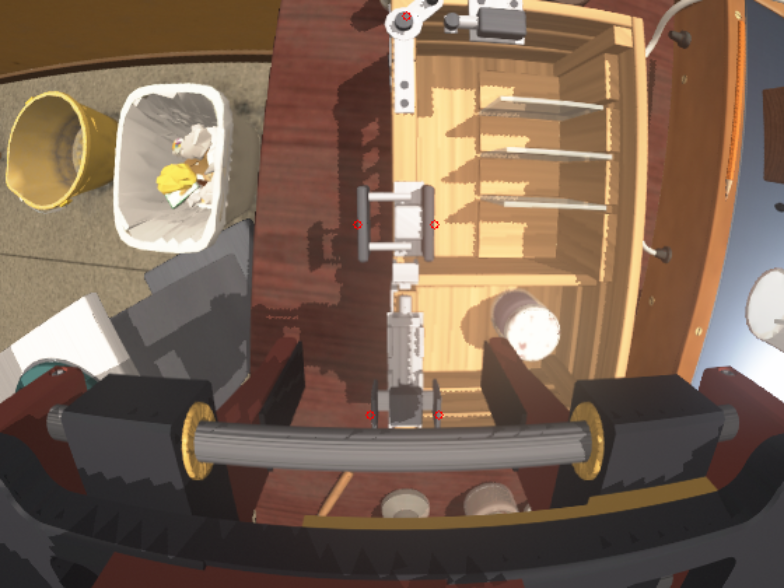

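Run:
```python
from h import *
p=c2w(-.082,.013)
servo_line(np.r_[p,.28],ori(TH),rate=.25)
print(servo_line(np.r_[p,.150],rate=.12,contact_N=8),current_position())
f0=np.array(current_force()); e=np.array([np.cos(TH),np.sin(TH)]); n=np.array([-e[1],e[0]])
move_gripper(0.028); sleep(.4)
d=np.array(current_force())-f0; print("gap",current_finger_gap(),"grip",current_grip_force(),d[:2]@e,d[:2]@n,d[2],current_clock())
```

```text
False [0.53280486 0.09361231 0.15068216]
gap 0.031523088847417835 grip 29.989881813526154 0.8217600174612699 -0.6211112058765832 2.535365658598753 13.4167
```

```bash
cat >> h.py <<'E'
H=np.array([-.082,.1405])
def swing(a0,a1,z,r,H=H,step=.09,rate=.06):
    for a in np.linspace(a0,a1,int(np.ceil(abs(a1-a0)/step))+1)[1:]:
        # gate's -y direction in crate frame after turning by -a
        g=H+r*np.array([-np.sin(a),-np.cos(a)])
        servo_line(np.r_[c2w(*g),z],ori(TH-a),rate=rate)
def rep(a):
    F=np.array(current_force())[:2]; x=np.array([np.cos(TH-a),np.sin(TH-a)]); y=np.array([-x[1],x[0]])
    print("a",a,"F normal/along",(F@x).round(1),(F@y).round(1),"z",round(current_force()[2],1),"Tz",round(current_torque()[2],2),"gap",round(current_finger_gap(),4),"t",current_clock())
E
python3 - <<'E'
from h import *
rep(0)
for a,b in((0,.18),(.18,.36),(.36,.54)):
    swing(a,b,.150,.1275); rep(b)
E
```

```text
a 0 F normal/along 0.9 0.1 z 2.9 Tz 0.08 gap 0.0315 t 13.4167
a 0.18 F normal/along 0.4 -1.7 z 3.5 Tz 0.06 gap 0.0315 t 14.1
a 0.36 F normal/along 0.7 -2.2 z 5.0 Tz 0.13 gap 0.0312 t 14.7833
a 0.54 F normal/along 3.5 -5.0 z 4.8 Tz 0.44 gap 0.0315 t 15.6083
```

Run:
```python
from h import *
for a,b in((.54,.72),(.72,.9),(.9,1.08),(1.08,1.26)):
    swing(a,b,.150,.1275); rep(b)
    if abs(current_force()[0])+abs(current_force()[1])>35: break
```

```text
a 0.72 F normal/along 0.5 -5.2 z 10.9 Tz 0.1 gap 0.0315 t 16.2917
a 0.9 F normal/along -2.3 -6.5 z 14.1 Tz -0.19 gap 0.0314 t 17.1167
a 1.08 F normal/along 0.8 -4.8 z 7.6 Tz 0.09 gap 0.0313 t 17.9417
a 1.26 F normal/along 0.0 -5.6 z 7.9 Tz 0.06 gap 0.0314 t 18.625
```

Run:
```python
from h import *
swing(1.26,1.57,.150,.1275); sleep(.6); rep(1.57)
print(np.abs(current_qvel()).max(), current_position(), current_grip_force())
c=capture("top"); cv2.imwrite("pics/end.png",cv2.resize(c["image"][110:320,140:430],(783,567)))
```

```text
a 1.57 F normal/along 1.1 -6.6 z 6.8 Tz 0.1 gap 0.0311 t 20.4917
0.0017690955668875257 [0.46501995 0.26199603 0.15006709] 29.989048540592194
```

View pics/end.png

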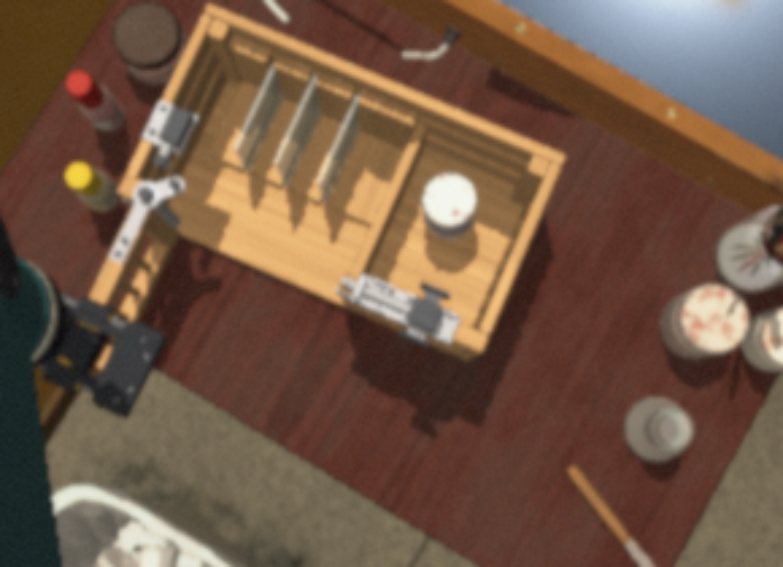

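The picture shows the gate square to the crate's front, from its hinge at (150,190) to the gripper at (100,345). The slide bolt is back, with its ears at (428,312), and the panes, jars and bottle are where they were.

```bash
python3 -c "
from bench import *
print(close_job())"
```

```text
the job is handed in; nothing more can be done
None
```

I handed the job in at about 20 s on the robot's clock, with the slide bolt locked back, the gate held at about 1.57 rad by the squeezed grip, and the panes, jars, bottle and muller undisturbed in the last picture; the judge's result was not shown.

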